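# Feed tubes through the sprung gate of a tube labeller

## Robot

A 7-joint arm with a two-finger parallel gripper is mounted at the origin on the work surface. World frame = base frame: x ahead of the robot, y to its left, z up, the work surface at z = 0. Lengths are in m, angles in rad, forces in N, time in s.
With the tool pointing down it reaches from about 0.4 to 0.85 m from the base axis. Payload 6.9 kg.
Tool frame: the origin (TCP) lies between the finger pads; the fingertips stand 8 mm ahead of it and the grasp point (between the pads) lies 11 mm behind it; z points along the fingers, x is the direction in which the jaws open and shut, and the axes are right-handed (so a half turn about z gives the same grasp; the last joint's range is limited). The gripper opens to 85 mm and grips with 20 to 120 N. Pads are 22 mm wide; open, the fingers measure 114 mm over their backs; the gripper's body (76 mm by 85 mm) begins 54 mm behind the grasp point. The pads swing forward as they close: fully open they stand 13 mm farther back than shut.
Start: joints at [1.44, 0.507, -0.238, 1.5, 0.126, 1.149, -0.155], TCP at [0.146, -0.608, 0.239] pointing down, gripper open.
Joint ranges: [-3.08, 3.08], [-0.24, 2.05], [-1.43, 1.35], [0, 2.5], [-1.52, 4.66], [0.17, 1.96], [-2.89, 2.89]. Speed limits (rad/s): [2.39, 2.39, 3.14, 3.14, 3.14, 3.14, 3.14].

## Interface

Orientations are given as a unit quaternion [x, y, z, w].
In Python, from bench import robot, read_camera gives the robot as it stands. The module is installed in compiled form; this text tells all that it offers.
- The arm moves only by the shell command python3 -m handwheel 'ROWS' [FORCE]. ROWS is a JSON object of lists of equal length, an entry for each row: "offset": the shift along the world's x, y, z in cm, a list of three; "turn": the turn about the world's z in degrees; "hand": the gripper's target within -1 to 1 (shut at 1, half-way at 0, fully open at -1). A call has 1 to 10 rows; each row shifts and turns the commanded pose from where the row before left it; what a row does not reach is not made up. A row lasts 1/8 s, in which the tool goes at most 62.5 mm and 10.7 degrees, less where a joint would pass 70% of its speed; a pose out of reach is approached as far as the arm can. A call with a gripper value outside its range is refused whole. The fingers move at their own pace and stop on an object; FORCE is the grip in N (left out, the last holds). Time passes only in rows, so rows that do not move let the fingers close. It gives the time, the measured TCP pose, the force and the opening at its end, in the units of the state.
- robot.read_state(): the state, without advancing time (a new reading comes with each control period).
- read_camera(name): name is "side" or "top" or "wrist"; returns a dict with "frame" (384x512x3 uint8, red, green, blue), "z_map" (384x512 float32, m along the optical axis (not along the pixel's ray), 0 where there is no reading), "fx", "fy", "cx", "cy" (pixels), "k1" (the pictures are not rectified: a ray, as slopes to the right and down, at radius r is drawn at 1 + k1 r^2 times it, then the intrinsics apply), "rvec" (rotation vector, rad) and "tvec" (3), from world to camera coordinates, as OpenCV has them. Camera axes: x right, y down, z forward; pixel columns grow to the right and rows downward; lengths in m; the calibration is good to about 2 mm. A picture is of the moment at which its call begins.
- robot.job_done(): hands the job in, once; it reports no verdict.
The state is a dict: "time": time; "q": joint angles; "qd": joint speeds; "effort": joint torques, N m; "position": TCP position; "orientation": TCP orientation; "wrist_force": force on the tool from outside, world axes, zero at the start; "torque": the same for the moment, N m; "width": finger opening in m.
Only numpy, scipy, OpenCV 4.12 (cv2) and the standard library are available. Lean on these libraries where they do the work, as an engineer would, in place of code of your own. Each camera call takes 0.05 s, during which the arm holds its last target. There are 200 camera calls.

## Task

Load the tube labeller: push its gate handle over against the spring until you feel the catch take it, so that the gate stays open by itself, and get the three capped tubes off the shelf into the hopper so that all three lie flat in the well under it. Feel for the stop behind the catch and do not force the handle against it, leave the jar standing on the shelf, and leave the spare label roll and the marker on the bench where they are.

Things in the scene. Friction and masses are not known exactly. Their poses are not given: they have to be found in the camera images.
- labeller: the tube labeller, fixed, on a 190 x 575 mm base plate. Origin: on the table under the middle of the well; x from its front (-x, to the robot) to its back, z up. Along y in mm: grey label unit with standing label roll (-185 to -73, x -50 to 85, top z 222), hopper over the well (-62 to 85), steel staging shelf (85 to 380, upper face z 200; the control unit is under it)
- well (a point): the middle of the well's floor, z 20 mm, axes as the labeller. The well is 123 mm long in x and 38 mm wide (labeller y -19 to 19); under the gate its -y side widens to y -47 above z 95, with a steep slope back to y -19 at z 62. Three tubes lying on one another fill it to about z 110. Its ends (x -61.5 and 61.5) are clear plates 6 mm thick, y -68 to 100, up to z 243
- shelf_edge (a point): the middle of the edge (labeller y 85, z 200 mm) where the staging shelf ends and the left hopper slope begins, falling to the well's mouth (y 19, z 150). Opposite are a backstop (y -62, up to z 243) and a short slope (z 202 at y -62 to z 161 at y -26). Rails along the shelf, inner faces at x -61.5 and 61.5, stand 22 mm above it. Axes as the labeller
- shaft (a point): point on the gate's axis (along the labeller's x) level with the knob's middle: labeller x -106, y -32, z 150 mm. The crank's catch is on the front plate 49 to 65 mm from the axis and reaches out to x -89: a ramped spring tongue, which the crank rides over and which snaps out behind it, then a rigid stop. It is clamped in a slot, at another angle on each machine
- gate (a joint): rad; gate, shaft and crank are one piece. 0: shut by its spring (plate across the well's mouth, z 150), crank 50 degrees from upright, leaning to labeller -y. Grows as the crank swings over the top (upright at 0.87) to +y. Spring 0.22 N m at 0, plus 0.18 per rad. The tongue holds it at 1.23 to 1.83, unknown; the stop is felt 0.13 to 0.17 beyond. Let go there it falls back on the tongue
- gate_knob (a point): the middle of the black knob on the crank, a cylinder 18 mm in diameter and 50 mm long parallel to the labeller's x (labeller x -131 to -81), 90 mm from the shaft's axis. The crank arm behind it is 10 mm wide (x -81 to -73). Site axes are the labeller's when the gate is shut, and turn with it
- tube1: a lying capped sample tube, cylinder 30 mm in diameter, 108 mm long, 32 to 63 g, white with a flush grey ribbed cap; it rolls. Origin: the middle of its underside at the start; x along its axis. It lies on the shelf next to the hopper, crosswise (axis about along the labeller's x), 23 to 33 mm from the shelf's edge to its axis
- tube1_mid (a point): the middle of tube1, on its axis
- tube2: a lying capped sample tube, cylinder 30 mm in diameter, 108 mm long, 32 to 63 g, white with a flush grey ribbed cap; it rolls. Second from the hopper; same frame as tube1
- tube2_mid (a point): the middle of tube2, on its axis
- tube3: a lying capped sample tube, cylinder 30 mm in diameter, 108 mm long, 32 to 63 g, white with a flush grey ribbed cap; it rolls. Third from the hopper, farthest from it; same frame as tube1
- tube3_mid (a point): the middle of tube3, on its axis
- jar: a clear jar with a white lid, 50 mm in diameter, 70 mm tall, standing at the far (+y) end of the shelf, at least 65 mm clear of tube3; not to be moved. Origin: the middle of its underside
- label_roll: a spare roll of paper labels, 90 mm in diameter, 50 mm high, lying flat on the table to the left of the labeller; leave alone. Origin: the middle of its underside
- marker: a white marker pen 127 mm long, 15 mm thick, lying on the table to the right of the labeller; leave alone. Origin: on the underside, about its middle
Not all that is in view belongs to the job. What is shaped like the tube3 but pink or turquoise is not meant.

How it is judged:
At the end, for the whole second after the job is handed in: All three tubes lie still (under 0.15 m/s) in the well: middles below z 105 mm, within 30 mm in x and -40 to +30 mm in y of the well's middle, axes within 0.2 rad of the labeller's x; gate open on its catch by itself (above 1.15 rad); jar upright (0.15 rad) within 30 mm of its place (height (world z) of each of tube1_mid, tube2_mid, tube3_mid below 0.105 m and y of tube1_mid in the frame of well between -0.04 and 0.03 m and x of tube1_mid in the frame of well between -0.03 and 0.03 m and angle between the x axis of each of tube1, tube2, tube3 and the x axis of labeller, either way round below 0.2 rad and linear speed of each of tube1, tube2, tube3 below 0.15 m/s and y of tube2_mid in the frame of well between -0.04 and 0.03 m and x of tube2_mid in the frame of well between -0.03 and 0.03 m and y of tube3_mid in the frame of well between -0.04 and 0.03 m and x of tube3_mid in the frame of well between -0.03 and 0.03 m and value of joint gate above 1.15 rad and distance of jar from where it was at the start of the episode below 0.03 m and angle between jar's own z axis and vertical below 0.15 rad); the robot touches nothing.
It fails at once if the crank is forced against its stop, with over 35 N at the stop (some 35 N at the knob) (contact force between crank_arm and catch_stop above 35 N).
It fails at once if the jar on the shelf is shifted more than 30 mm or tipped (distance of jar from where it was at the start of the episode above 0.03 m or angle between jar's own z axis and vertical above 0.35 rad).
It fails at once if the spare label roll or the marker is moved more than 40 mm (distance of any of label_roll, marker from where it was at the start of the episode above 0.04 m).
It also fails if it takes over 67 s, if anything falls off the work surface, if the arm or the gripper's body presses on something with over 40 N, if the wrist force passes 120 N, or if a joint passes its speed limit or range.

## Working session

There is one attempt and no reset: what is moved stays moved. The work goes in short steps, Python scripts to look and compute and a shell command to move; the robot and the scene stay as the last step left them, time stands still between calls to the robot, and variables do not carry over. Pictures are saved under pics/ and viewed, about 8 in all and at most 12, crops included, and the job is handed in when it is done.

```bash
mkdir -p pics
cat > h.py <<'E'
import numpy as np, cv2
from bench import robot, read_camera
def grab(n):
    c=read_camera(n); np.savez('%s.npz'%n,**c); return c
def load(n): return dict(np.load('%s.npz'%n))
def w(c,u,v,z=None):
    """pixel -> world; by depth map, or by plane world z"""
    x=(u-c['cx'])/c['fx'];y=(v-c['cy'])/c['fy'];a,b=x,y
    for _ in range(20):
        r=a*a+b*b;a=x/(1+c['k1']*r);b=y/(1+c['k1']*r)
    R=cv2.Rodrigues(np.array(c['rvec'],float))[0];t=np.array(c['tvec'],float).ravel()
    o=-R.T@t;d=R.T@np.array([a,b,1.])
    s=float(c['z_map'][int(round(v)),int(round(u))]) if z is None else (z-o[2])/d[2]
    return o+s*d
def px(c,P):
    R=cv2.Rodrigues(np.array(c['rvec'],float))[0];t=np.array(c['tvec'],float).ravel()
    p=R@np.array(P,float)+t;a,b=p[0]/p[2],p[1]/p[2];f=1+c['k1']*(a*a+b*b)
    return c['fx']*a*f+c['cx'],c['fy']*b*f+c['cy'],p[2]
E
python3 - <<'E'
from h import *
ims=[]
for n in ("top","side"):
    c=grab(n); print(n,c['fx'],c['k1'],w(c,256,192)); cv2.imwrite('pics/%s0.png'%n,cv2.resize(c['frame'][:,:,::-1],(800,600),interpolation=cv2.INTER_CUBIC))
s=robot.read_state();print(s)
E
```

```text
top 393.5742942580793 -0.007709154143139492 [ 0.58881315 -0.02242077  0.22737776]
side 392.36146546589487 -0.08501007458726602 [ 0.55560953 -0.08209657  0.17858004]
{'time': 0.1, 'q': array([ 1.44049731,  0.5082584 , -0.23753411,  1.50097362,  0.12568609,
        1.14892288, -0.15479257]), 'qd': array([-2.25638445e-03, -1.87451225e-03, -1.18803661e-03, -1.14905732e-03,
        2.03090490e-05,  6.70546715e-05, -3.87618897e-04]), 'effort': array([-4.24819300e-03, -6.21827674e+01, -2.19424278e+00, -2.50202680e+01,
        1.26031780e-02,  7.81155046e-03,  7.82264067e-07]), 'position': array([ 0.14584944, -0.6073161 ,  0.23853426]), 'orientation': array([ 7.85375036e-01, -6.19019734e-01, -6.22667482e-04, -4.82946629e-04]), 'wrist_force': array([0.11107376, 0.62404094, 0.3177471 ]), 'torque': array([-0.00186718,  0.00758401,  0.02597784]), 'width': 0.08530225550689192}
```

View pics/top0.png

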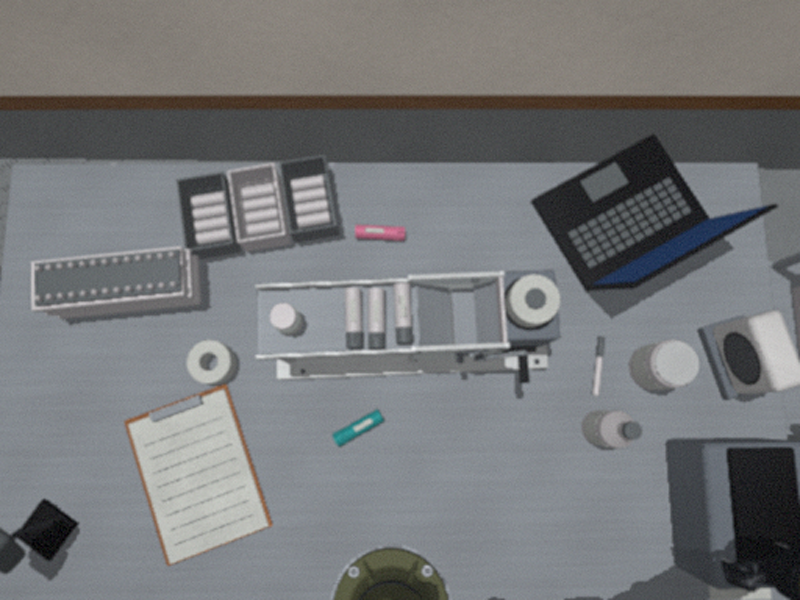

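View pics/side0.png

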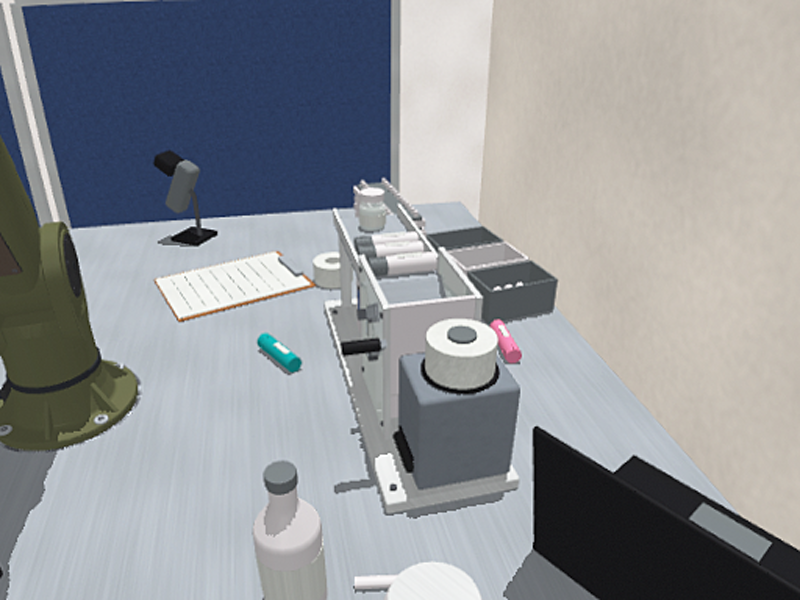

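Top view: tubes at about (403,312) tube1, (376,317) tube2 and (355,317) tube3; jar (286,318); knob (523,370). The pink tube (380,232) and turquoise tube (358,428) lie on the bench and are decoys. The tubes meant are the white ones on the shelf. Next, one enlarged crop.

Run:
```python
from h import *
c=load("top"); f=c['frame'][165:255,155:365,::-1]
cv2.imwrite('pics/crop1.png',cv2.resize(f,None,fx=3.8,fy=3.8,interpolation=cv2.INTER_CUBIC))
```

```text
(no output)
```

View pics/crop1.png

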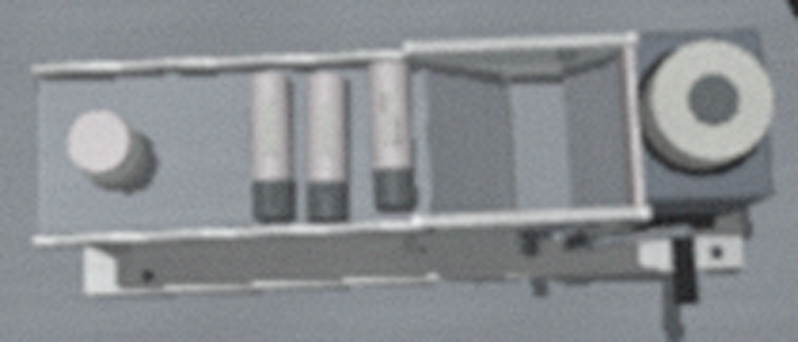

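```bash
cat > fit.py <<'E'
from h import *
c=load("top")
P=lambda X,Y,z:w(c,155+X/3.8,165+Y/3.8,z)
obs=[((415,221),(-.0645,.100,.243)),((650,215),(-.0645,-.068,.243)),((405,46),(.0645,.1,.243)),((636,40),(.0645,-.068,.243)),((35,241),(-.064,.38,.222)),((35,70),(.064,.38,.222))]
W=np.array([P(*a,l[2])[:2] for a,l in obs]);L=np.array([l[:2] for a,l in obs])
wm,lm=W.mean(0),L.mean(0);U,S,V=np.linalg.svd((L-lm).T@(W-wm));R=(U@V).T
t=wm-R@lm
print('resid mm',np.round((W-(L@R.T+t))*1000,1).tolist())
yaw=np.arctan2(R[1,0],R[0,0]);print('yaw deg',np.degrees(yaw),'origin',t)
np.savez('lab.npz',R=R,t=t)
toL=lambda p:(R.T@(np.array(p)[:2]-t))
for n,a,b in (('t1',(388,60),(394,209)),('t2',(327,71),(327,220)),('t3',(270,71),(274,220))):
    A,B=[P(*q,.22) for q in (a,b)];print(n,'lab',toL(A),toL(B),'mid world',(A+B)/2)
print('jar',toL(P(98,140,.27)))
for n,q in(('well',(0,0)),('shaft',(-.106,-.032)),('knob0',(-.106,-.032-.09*np.sin(np.radians(50))))):print(n,R@np.array(q)+t)
print('knob px',toL(P(685,270,.21)))
E
python3 fit.py
```

```text
resid mm [[1.1, 1.2], [-1.5, -1.6], [1.7, 2.6], [-0.5, -0.6], [-0.4, -0.5], [-0.4, -1.1]]
yaw deg 2.0336318215481417 origin [ 0.56576655 -0.14298861]
t1 lab [0.06101168 0.11499472] [-0.05155113  0.1153968 ] mid world [ 0.566406   -0.02769754  0.22      ]
t2 lab [0.05442406 0.16110777] [-0.05763864  0.16518019] mid world [0.55837093 0.01999558 0.22      ]
t3 lab [0.05613947 0.20380667] [-0.05600989  0.20423213] mid world [0.55859144 0.06090459 0.22      ]
jar [0.00097931 0.32422579]
well [ 0.56576655 -0.14298861]
shaft [ 0.46096887 -0.17872998]
knob0 [ 0.46341542 -0.24763056]
knob px [-0.10504188 -0.0991736 ]
```

```bash
python3 -m handwheel '{"offset":[[0,0,6],[0,0,6],[0,0,6],[3.9,3.9,0],[3.9,3.9,0],[3.9,3.9,0],[3.9,3.9,0],[3.9,3.9,0],[3.9,3.9,0],[3.9,3.9,0]],"turn":[0,0,9.8,9.8,9.8,9.8,9.8,9.8,9.8,9.8],"hand":[1,1,1,1,1,1,1,1,1,1]}' 30
cat > st.py <<'E'
from h import *
d=np.load('lab.npz');R,t=d['R'],d['t'];s=robot.read_state();p=s['position'];l=R.T@(p[:2]-t)
o=s['orientation'];print('t %.2f world %s lab %s f %s w %.3f jaw %.1f'%(s['time'],p.round(4),(l*1000).round(1),s['wrist_force'].round(1),s['width'],np.degrees(2*np.arctan2(o[1],o[0]))))
E
python3 st.py; python3 -c "
from h import *
c=load('top');print(w(c,403,276),w(c,425,232))"
```

```text
time: 1.35
position: [0.4198, -0.3333, 0.4191]
orientation: [1.0, 0.019, -0.0, -0.0]
wrist_force: [0.4, -1.5, -0.6]
width: 0.0002
t 1.35 world [ 0.4198 -0.3333  0.4191] lab [-152.6 -185. ] f [ 0.4 -1.5 -0.6] w 0.000 jaw 2.2
[ 0.35140081 -0.43499288  0.20005408] [ 0.47999798 -0.53952071  0.12706705]
```

```bash
python3 -m handwheel '{"offset":[[3.8,3.9,0],[0,0,-5.6],[0,0,-5.6],[0,0,-5.6],[0,0,-5.2],[0,0,0]],"turn":[0,0,0,0,0,0],"hand":[1,1,1,1,1,1]}'; python3 st.py
python3 - <<'E'
from h import *
c=grab("side");f=c['frame'][100:310,190:350,::-1]
cv2.imwrite('pics/side1.png',cv2.resize(f,None,fx=2.8,fy=2.8,interpolation=cv2.INTER_CUBIC))
E
```

```text
time: 2.1
position: [0.4545, -0.2948, 0.1961]
orientation: [1.0, 0.017, -0.003, -0.002]
wrist_force: [-0.5, 0.4, -0.3]
width: -0.0
t 2.10 world [ 0.4545 -0.2948  0.1961] lab [-116.6 -147.8] f [-0.5  0.4 -0.3] w -0.000 jaw 1.9
```

View pics/side1.png

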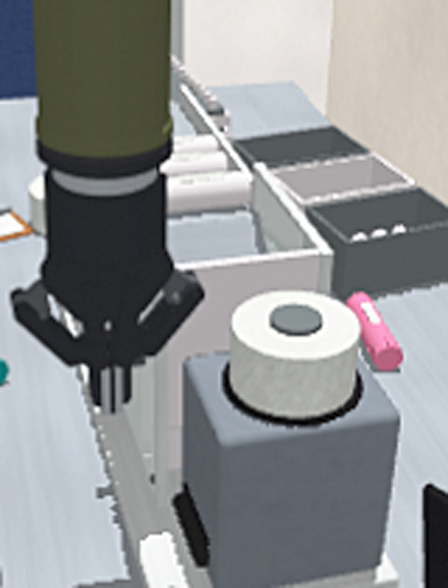

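```bash
python3 -m handwheel '{"offset":[[0,-2,4],[0.5,0,0],[0,0,0],[0,0,0],[0,0,0],[0,0,0],[0,0,0],[0,0,0],[0,0,0],[0,0,0]],"turn":[0,-10,-10,-10,-10,-10,-10,-10,-10,-10],"hand":[1,1,1,1,1,1,1,1,1,1]}'; python3 st.py
```

```text
time: 3.4
position: [0.4635, -0.3158, 0.2426]
orientation: [0.717, -0.697, 0.002, -0.001]
wrist_force: [-1.2, -0.4, 0.2]
width: -0.0003
t 3.40 world [ 0.4635 -0.3158  0.2426] lab [-108.4 -169.1] f [-1.2 -0.4  0.2] w -0.000 jaw -88.4
```

```bash
python3 -m handwheel '{"offset":[[0,1,-3.4],[0,1.5,0],[0,0.5,0],[0,0.4,0],[0,0,0]],"turn":[0,0,0,0,0],"hand":[1,1,1,1,1]}'; python3 st.py
python3 - <<'E'
import numpy as np
for th in np.arange(0,1.9,.1):
    f=th-.873;print(round(th,2),(-32+90*np.sin(f)).round(1),(150+90*np.cos(f)).round(1))
E
```

```text
time: 4.03
position: [0.4624, -0.2818, 0.2063]
orientation: [0.719, -0.695, 0.001, -0.0]
wrist_force: [-0.3, -1.0, -0.4]
width: 0.0002
t 4.03 world [ 0.4624 -0.2818  0.2063] lab [-108.2 -135.1] f [-0.3 -1.  -0.4] w 0.000 jaw -88.1
0.0 -101.0 207.8
0.1 -94.8 214.4
0.2 -88.1 220.4
0.3 -80.8 225.6
0.4 -73.0 230.1
0.5 -64.8 233.8
0.6 -56.3 236.7
0.7 -47.5 238.7
0.8 -38.6 239.8
0.9 -29.6 240.0
1.0 -20.6 239.3
1.1 -11.7 237.7
1.2 -3.1 235.2
1.3 5.3 231.9
1.4 13.3 227.8
1.5 20.8 222.9
1.6 27.8 217.2
1.7 34.2 210.9
1.8 40.0 204.0
```

```bash
python3 -m handwheel '{"offset":[[0,0.6,0],[0,0.6,0.2],[0,0.7,0.6],[0,0.7,0.6],[-0.1,0.7,0.5],[0,0.8,0.4],[-0.1,0.8,0.35],[0,0.8,0.3],[0,0,0]],"turn":[0,0,0,0,0,0,0,0,0],"hand":[1,1,1,1,1,1,1,1,1]}'; python3 st.py
```

```text
time: 5.15
position: [0.4605, -0.229, 0.2385]
orientation: [0.718, -0.696, 0.005, 0.001]
wrist_force: [-5.2, -12.0, 18.2]
width: -0.0
t 5.15 world [ 0.4605 -0.229   0.2385] lab [-108.3  -82.3] f [ -5.2 -12.   18.2] w -0.000 jaw -88.3
```

```bash
python3 -m handwheel '{"offset":[[0,-1.2,0.3],[0.1,-1.8,0],[0,-1.0,-1.5],[0,0,-1.8],[0,0,0]],"turn":[0,0,0,0,0],"hand":[1,1,1,1,1]}'; python3 st.py;  python3 - <<'E'
from h import *
c=grab("side");f=c['frame'][100:310,190:350,::-1]
cv2.imwrite('pics/side2.png',cv2.resize(f,None,fx=2.8,fy=2.8,interpolation=cv2.INTER_CUBIC))
E
```

```text
time: 5.78
position: [0.4607, -0.2664, 0.2027]
orientation: [0.718, -0.696, -0.0, 0.0]
wrist_force: [1.0, -3.7, 0.8]
width: -0.0002
t 5.78 world [ 0.4607 -0.2664  0.2027] lab [-109.4 -119.6] f [ 1.  -3.7  0.8] w -0.000 jaw -88.2
```

View pics/side2.png

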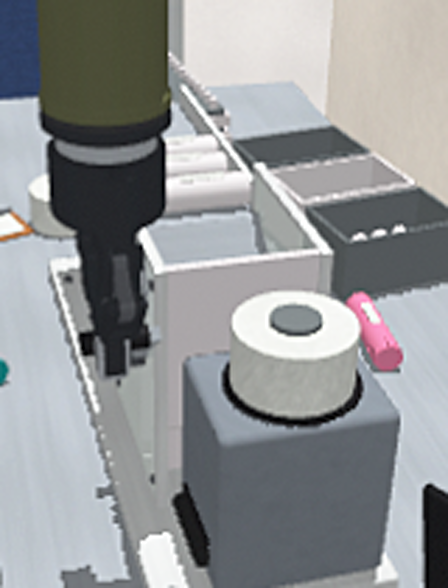

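```bash
python3 -m handwheel '{"offset":[[0,0.7,0.3],[0,0.7,0.5],[-0.1,0.7,0.5],[0,0.8,0.4],[0,0.8,0.3],[-0.1,0.8,0.3],[0,0.0,0]],"turn":[0,0,0,0,0,0,0],"hand":[1,1,1,1,1,1,1]}'; python3 st.py
```

```text
time: 6.7
position: [0.4598, -0.2205, 0.2282]
orientation: [0.719, -0.695, 0.001, -0.0]
wrist_force: [1.2, -5.1, 5.2]
width: -0.0
t 6.70 world [ 0.4598 -0.2205  0.2282] lab [-108.7  -73.7] f [ 1.2 -5.1  5.2] w -0.000 jaw -88.1
```

```bash
python3 -m handwheel '{"offset":[[0,0.6,0.4],[0,0.7,0.2],[-0.1,0.7,0],[0,0.7,0],[0,0.6,0],[0,0.6,0],[0,0,0]],"turn":[0,0,0,0,0,0,0],"hand":[1,1,1,1,1,1,1]}'; python3 st.py
```

```text
time: 7.58
position: [0.4577, -0.1803, 0.2339]
orientation: [0.719, -0.695, -0.0, 0.0]
wrist_force: [-0.2, -3.8, 3.3]
width: 0.0001
t 7.58 world [ 0.4577 -0.1803  0.2339] lab [-109.3  -33.5] f [-0.2 -3.8  3.3] w 0.000 jaw -88.1
```

```bash
H="python3 -m handwheel"; for i in 1 2 3 4; do $H '{"offset":[[0,0.3,-0.08],[0,0,0]],"turn":[0,0],"hand":[1,1]}' >/dev/null; python3 st.py; done
```

```text
t 7.83 world [ 0.4578 -0.1778  0.2331] lab [-109.1  -31. ] f [-0.7 -4.   3. ] w 0.000 jaw -88.1
t 8.07 world [ 0.4579 -0.1748  0.2322] lab [-108.9  -28. ] f [-0.8 -5.2  3.2] w -0.000 jaw -88.1
t 8.32 world [ 0.4579 -0.1717  0.2314] lab [-108.8  -24.8] f [-0.5 -3.8  3.1] w 0.000 jaw -88.1
t 8.57 world [ 0.4579 -0.1687  0.2305] lab [-108.7  -21.8] f [-0.8 -4.3  4.4] w -0.000 jaw -88.1
```

```bash
H="python3 -m handwheel"; for i in 1 2 3 4; do $H '{"offset":[[0,0.25,-0.1],[0,0,0]],"turn":[0,0],"hand":[1,1]}' >/dev/null; python3 st.py; done
```

```text
t 8.82 world [ 0.458  -0.1662  0.2295] lab [-108.5  -19.4] f [-1.8 -3.9  2.3] w -0.000 jaw -88.1
t 9.07 world [ 0.458  -0.1637  0.2286] lab [-108.4  -16.9] f [-0.7 -3.6  3.5] w 0.000 jaw -88.1
t 9.32 world [ 0.458  -0.1612  0.2275] lab [-108.4  -14.4] f [ 0.6 -4.4  2.5] w 0.000 jaw -88.1
t 9.57 world [ 0.458  -0.1587  0.2266] lab [-108.3  -11.9] f [-0.7 -4.   2.6] w 0.000 jaw -88.1
```

```bash
H="python3 -m handwheel"; for i in 1 2 3 4; do $H '{"offset":[[0,0.25,-0.13],[0,0,0]],"turn":[0,0],"hand":[1,1]}' >/dev/null; python3 st.py; done
```

```text
t 9.82 world [ 0.458  -0.1562  0.2253] lab [-108.2   -9.4] f [ 0.1 -4.4  2.6] w -0.000 jaw -88.1
t 10.07 world [ 0.458  -0.1537  0.2239] lab [-108.1   -6.8] f [-0.  -3.7  2.8] w 0.000 jaw -88.1
t 10.32 world [ 0.458  -0.151   0.2226] lab [-108.    -4.2] f [ 0.5 -5.5  2.9] w 0.000 jaw -88.1
t 10.57 world [ 0.4579 -0.1485  0.2212] lab [-108.    -1.7] f [ 0.3 -4.7  3.5] w 0.000 jaw -88.1
```

```bash
H="python3 -m handwheel"; for i in 1 2; do $H '{"offset":[[0,0.25,-0.16],[0,0,0]],"turn":[0,0],"hand":[1,1]}' >/dev/null; python3 st.py; done
```

```text
t 10.82 world [ 0.4579 -0.146   0.2197] lab [-107.9    0.8] f [-0.9 -3.6  4.5] w -0.000 jaw -88.1
t 11.07 world [ 0.4579 -0.1435  0.2181] lab [-107.8    3.3] f [-0.  -3.6  2.3] w 0.000 jaw -88.1
```

```bash
H="python3 -m handwheel"; for i in 1 2 3 4; do $H '{"offset":[[0,0.2,-0.17],[0,0,0]],"turn":[0,0],"hand":[1,1]}' >/dev/null; python3 st.py; done
```

```text
t 11.32 world [ 0.4582 -0.1424  0.2167] lab [-107.5    4.4] f [-0.5 -7.3  5.1] w -0.000 jaw -88.1
t 11.57 world [ 0.4586 -0.142   0.2156] lab [-107.1    4.7] f [ -0.6 -10.6   7.6] w -0.000 jaw -88.2
t 11.82 world [ 0.459  -0.1417  0.2144] lab [-106.7    5.1] f [ -0.3 -16.   10.3] w 0.000 jaw -88.3
t 12.07 world [ 0.4593 -0.1414  0.2133] lab [-106.3    5.4] f [ -0.3 -21.2  14. ] w -0.000 jaw -88.4
```

```bash
H="python3 -m handwheel"; $H '{"offset":[[0,-0.5,0.3],[0,0,0]],"turn":[0,0],"hand":[1,1]}' >/dev/null; python3 st.py; for i in 1 2 3 4 5; do $H '{"offset":[[0,-0.4,0.25],[0,0,0]],"turn":[0,0],"hand":[1,1]}' >/dev/null; python3 st.py; done
```

```text
t 12.32 world [ 0.4592 -0.1429  0.2144] lab [-106.5    3.9] f [ 4.8 -9.  -6. ] w -0.000 jaw -88.2
t 12.57 world [ 0.4591 -0.1464  0.2167] lab [-106.7    0.4] f [ 5.3 -9.4 -5.3] w -0.000 jaw -88.2
t 12.82 world [ 0.4588 -0.1502  0.219 ] lab [-107.2   -3.4] f [ 4.1 -8.5 -5.3] w -0.000 jaw -88.2
t 13.07 world [ 0.4583 -0.1538  0.2213] lab [-107.8   -7. ] f [ 3.2 -8.2 -4.4] w -0.000 jaw -88.2
t 13.32 world [ 0.4579 -0.1558  0.2241] lab [-108.2   -8.9] f [-0.1  0.3 -0.1] w 0.000 jaw -88.1
t 13.57 world [ 0.4581 -0.1607  0.227 ] lab [-108.2  -13.9] f [-0.8 -0.6 -1.7] w -0.000 jaw -88.1
```

```bash
python3 -m handwheel '{"offset":[[0,-1.5,0.5],[0,0,6],[0,0,6],[1.4,4,0],[1.4,4,0],[1.4,4,0],[1.4,4,0],[1.4,4,0],[1.4,4,0],[1.4,4,0]],"turn":[0,0,10,10,10,10,10,10,10,10],"hand":[1,1,1,0.4,0.4,0.4,0.4,0.4,0.4,0.4]}'; python3 -m handwheel '{"offset":[[0,1.5,0],[0,0,0]],"turn":[10,0],"hand":[-0.4,-0.4]}' >/dev/null; python3 st.py;  python3 - <<'E'
from h import *
c=grab("side");cv2.imwrite('pics/side3.png',cv2.resize(c['frame'][60:310,150:350,::-1],None,fx=2.4,fy=2.4,interpolation=cv2.INTER_CUBIC))
E
```

```text
time: 14.82
position: [0.5568, 0.1043, 0.3522]
orientation: [0.998, -0.068, 0.0, 0.0]
wrist_force: [-0.5, 0.0, -0.6]
width: 0.0257
t 15.07 world [0.5562 0.1197 0.3518] lab [ -0.3 262.8] f [ 0.1 -0.5  0.7] w 0.059 jaw 1.9
```

View pics/side3.png

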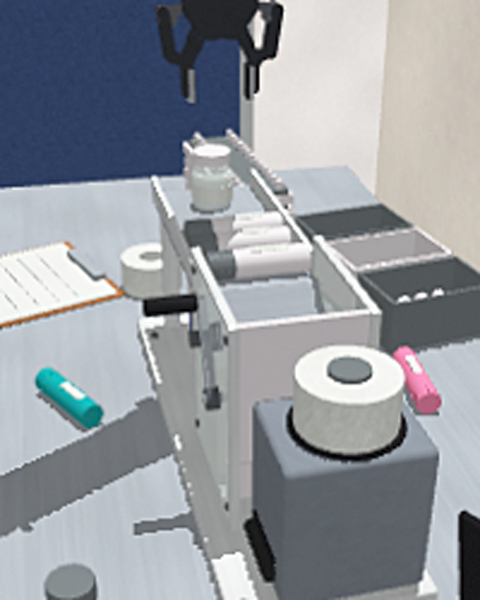

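The gate stays open on its own: the knob is at crop (170,305), swung over towards +y. Now I go down behind tube3.

```bash
python3 -m handwheel '{"offset":[[0,-1.6,0],[0,0,-5],[0,0,-5],[0,0,-2.6],[0,0,0]],"turn":[0,0,0,0,0],"hand":[-0.4,-0.4,-0.4,-0.4,-0.4]}' >/dev/null; python3 st.py; for i in 1 2 3 4; do python3 -m handwheel '{"offset":[[0,0,-0.35],[0,0,0]],"turn":[0,0],"hand":[-0.4,-0.4]}' >/dev/null;  python3 st.py; done
```

```text
t 15.75 world [0.5553 0.1002 0.2244] lab [ -1.9 243.4] f [1.  0.6 0.9] w 0.060 jaw 1.7
t 16.00 world [0.5566 0.103  0.2236] lab [ -0.4 246.1] f [-0.1  0.4  0.7] w 0.060 jaw 1.8
t 16.25 world [0.556  0.1033 0.219 ] lab [ -1.  246.4] f [ 0.1 -0.3 -0.7] w 0.060 jaw 1.9
t 16.50 world [0.5558 0.1033 0.2151] lab [ -1.2 246.4] f [-0.3  0.   0.3] w 0.060 jaw 1.9
t 16.75 world [0.5558 0.1032 0.2115] lab [ -1.2 246.4] f [-0.5  0.2 -0.1] w 0.060 jaw 1.9
```

```bash
python3 -m handwheel '{"offset":[[0,0,-0.3],[0,-0.8,0],[0,-0.6,0],[0,-0.5,0],[0,-0.5,0],[0.1,-0.5,0],[0,-0.5,0],[0,-0.5,0],[0.1,-0.5,0],[0,0,0]],"turn":[0,0,0,0,0,0,0,0,0,0],"hand":[-0.4,-0.4,-0.4,-0.4,-0.4,-0.4,-0.4,-0.4,-0.4,-0.4]}' >/dev/null; python3 st.py;  python3 - <<'E'
from h import *
c=grab("side");cv2.imwrite('pics/side4.png',cv2.resize(c['frame'][60:310,150:350,::-1],None,fx=2.4,fy=2.4,interpolation=cv2.INTER_CUBIC))
E
```

```text
t 18.00 world [0.5581 0.0586 0.2088] lab [ -0.5 201.8] f [0.5 1.  0.6] w 0.060 jaw 1.9
```

View pics/side4.png

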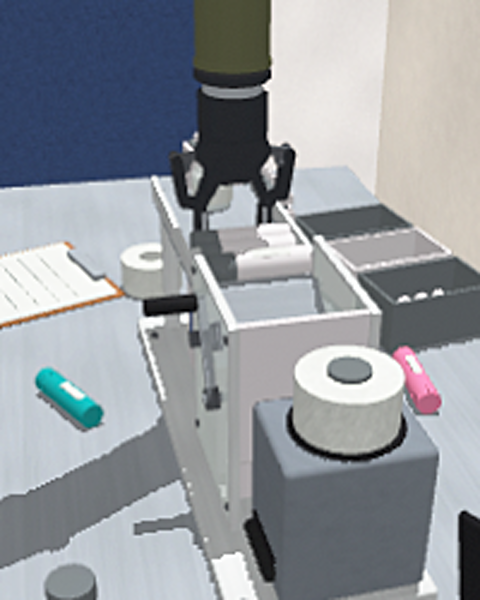

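```bash
python3 -m handwheel '{"offset":[[0,-0.4,0],[0,-0.4,0],[0,-0.4,0],[0,-0.4,0],[0.1,-0.4,0],[0,-0.4,0],[0,-0.4,0],[0,-0.3,0],[0,0,0],[0,0,0]],"turn":[0,0,0,0,0,0,0,0,0,0],"hand":[-0.4,-0.4,-0.4,-0.4,-0.4,-0.4,-0.4,-0.4,-0.4,-0.4]}' >/dev/null; python3 st.py;  cat > prof.py <<'E'
from h import *
import sys
d=np.load('lab.npz');R,t=d['R'],d['t']
c=grab("top")
# height profile along labeller y from top depth, at several labeller x
v,u=np.mgrid[150:270,140:380]
P=np.array([w(c,a,b) for a,b in zip(u.ravel(),v.ravel())]);L=(P[:,:2]-t)@R
for x0 in(-.04,.0,.04):
    m=abs(L[:,0]-x0)<.006;o=[]
    for y in range(-60,260,8):
        k=m&(abs(L[:,1]*1000-y)<4);o.append('%d:%d'%(y,np.median(P[k,2])*1000) if k.any() else '%d:-'%y)
    print('x',x0,' '.join(o))
cv2.imwrite('pics/%s.png'%sys.argv[1],cv2.resize(c['frame'][165:255,155:365,::-1],None,fx=3.8,fy=3.8,interpolation=cv2.INTER_CUBIC))
E
python3 prof.py topA
```

```text
t 19.30 world [0.5589 0.0284 0.2089] lab [ -0.7 171.5] f [ 0.1 -0.1 -0.4] w 0.060 jaw 1.9
x -0.04 -60:228 -52:192 -44:185 -36:175 -28:166 -20:127 -12:127 -4:130 4:125 12:118 20:146 28:152 36:157 44:165 52:- 60:- 68:- 76:- 84:- 92:- 100:- 108:617 116:623 124:630 132:634 140:636 148:635 156:634 164:632 172:627 180:622 188:623 196:622 204:619 212:200 220:198 228:200 236:199 244:200 252:197
x 0.0 -60:227 -52:193 -44:184 -36:175 -28:168 -20:125 -12:128 -4:129 4:73 12:114 20:148 28:153 36:158 44:164 52:172 60:176 68:182 76:- 84:- 92:- 100:- 108:- 116:- 124:619 132:618 140:615 148:603 156:602 164:602 172:602 180:603 188:602 196:601 204:604 212:605 220:601 228:581 236:200 244:199 252:198
x 0.04 -60:228 -52:192 -44:184 -36:174 -28:165 -20:131 -12:127 -4:130 4:126 12:118 20:145 28:153 36:156 44:164 52:170 60:176 68:184 76:190 84:195 92:- 100:- 108:- 116:- 124:- 132:583 140:599 148:598 156:593 164:588 172:583 180:581 188:575 196:- 204:- 212:- 220:- 228:- 236:- 244:- 252:198
```

View pics/topA.png

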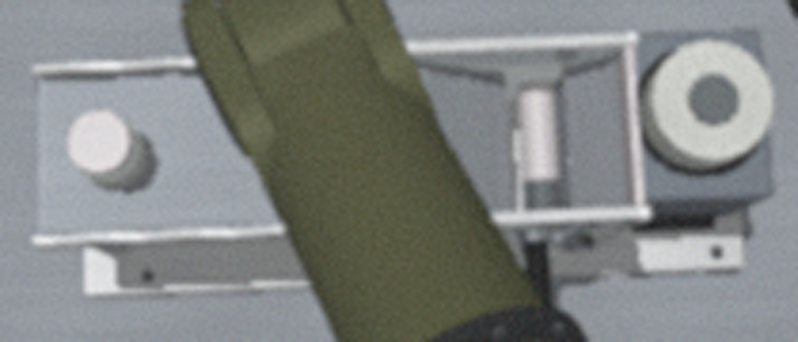

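Run:
```python
from h import *
d=np.load('lab.npz');R,t=d['R'],d['t']
c=load("top")
for v in (192,199,206):
    print(v,[(u,*(1000*(R.T@(w(c,u,v)[:2]-t))).round().astype(int),int(1000*w(c,u,v)[2]),int(c['frame'][v,u].mean())) for u in range(284,308)])
c=grab("side");cv2.imwrite('pics/side5.png',cv2.resize(c['frame'][140:250,210:330,::-1],None,fx=5,fy=5,interpolation=cv2.INTER_CUBIC))
```

```text
192 [(284, np.int64(36), np.int64(34), 156, 132), (285, np.int64(36), np.int64(31), 156, 132), (286, np.int64(37), np.int64(28), 153, 130), (287, np.int64(38), np.int64(24), 147, 129), (288, np.int64(60), np.int64(8), 18, 128), (289, np.int64(60), np.int64(5), 20, 118), (290, np.int64(60), np.int64(1), 19, 120), (291, np.int64(41), np.int64(9), 124, 139), (292, np.int64(41), np.int64(7), 128, 168), (293, np.int64(40), np.int64(4), 127, 188), (294, np.int64(40), np.int64(1), 129, 204), (295, np.int64(40), np.int64(-3), 127, 213), (296, np.int64(39), np.int64(-5), 131, 211), (297, np.int64(40), np.int64(-9), 127, 204), (298, np.int64(39), np.int64(-11), 132, 194), (299, np.int64(40), np.int64(-15), 124, 176), (300, np.int64(42), np.int64(-20), 114, 147), (301, np.int64(40), np.int64(-21), 124, 117), (302, np.int64(38), np.int64(-23), 136, 108), (303, np.int64(34), np.int64(-23), 160, 115), (304, np.int64(34), np.int64(-26), 158, 127), (305, np.int64(32), np.int64(-28), 165, 138), (306, np.int64(32), np.int64(-30), 169, 137), (307, np.int64(31), np.int64(-33), 174, 136)]
199 [(284, np.i
[... 1464 characters left out ...]
40), 1321, 177), (293, np.int64(-3), np.int64(6), 126, 181), (294, np.int64(-3), np.int64(3), 127, 189), (295, np.int64(-3), np.int64(0), 123, 204), (296, np.int64(-4), np.int64(-3), 128, 212), (297, np.int64(-4), np.int64(-6), 130, 213), (298, np.int64(-5), np.int64(-8), 133, 204), (299, np.int64(-3), np.int64(-13), 124, 194), (300, np.int64(-3), np.int64(-16), 121, 175), (301, np.int64(-2), np.int64(-20), 115, 148), (302, np.int64(-4), np.int64(-22), 124, 113), (303, np.int64(-6), np.int64(-23), 137, 109), (304, np.int64(-9), np.int64(-23), 159, 128), (305, np.int64(-10), np.int64(-25), 164, 136), (306, np.int64(-10), np.int64(-28), 167, 135), (307, np.int64(-11), np.int64(-30), 173, 132)]
```

View pics/side5.png

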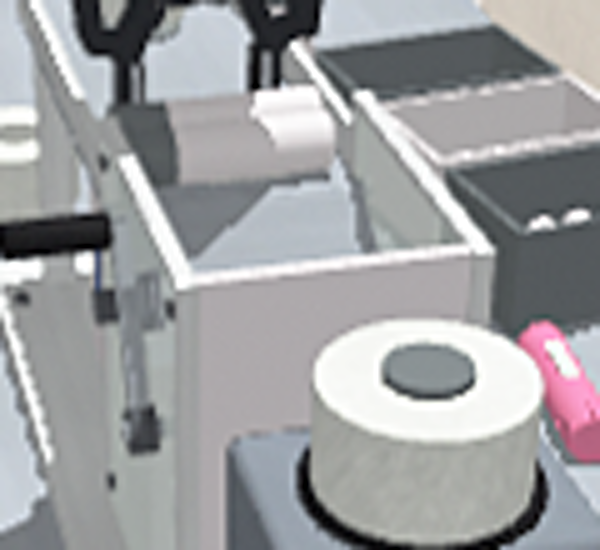

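```bash
python3 -m handwheel '{"offset":[[0,0,0],[0,0,0]],"turn":[0,0],"hand":[-0.4,-0.4]}' >/dev/null; python3 prof.py topB | cut -c1-150; python3 st.py
```

```text
x -0.04 -60:228 -52:193 -44:185 -36:177 -28:166 -20:120 -12:58 -4:45 4:50 12:51 20:148 28:150 36:159 44:164 52:- 60:- 68:- 76:- 84:- 92:- 100:- 108:61
x 0.0 -60:234 -52:193 -44:183 -36:175 -28:167 -20:117 -12:19 -4:41 4:47 12:48 20:149 28:152 36:160 44:164 52:171 60:175 68:184 76:- 84:- 92:- 100:- 10
x 0.04 -60:234 -52:194 -44:182 -36:174 -28:166 -20:118 -12:24 -4:45 4:49 12:47 20:- 28:153 36:158 44:164 52:170 60:177 68:183 76:189 84:195 92:- 100:-
t 19.70 world [0.559  0.0284 0.2089] lab [ -0.7 171.5] f [-0.3  0.4 -0.2] w 0.060 jaw 1.9
```

Tube1 was caught in mid-fall and now lies on the well floor, with its top at about 49 mm. Two tubes are left. Pushing on.

```bash
python3 -m handwheel '{"offset":[[0,-0.4,0],[0,-0.4,0],[0,-0.4,0],[0,-0.4,0],[0.1,-0.4,0],[0,-0.4,0],[0,-0.4,0],[0,-0.3,0],[0,0,0],[0,0,0]],"turn":[0,0,0,0,0,0,0,0,0,0],"hand":[-0.4,-0.4,-0.4,-0.4,-0.4,-0.4,-0.4,-0.4,-0.4,-0.4]}' >/dev/null; python3 -m handwheel '{"offset":[[0,0,0],[0,0,0],[0,0,0]],"turn":[0,0,0],"hand":[-0.4,-0.4,-0.4]}' >/dev/null; python3 prof.py topC | cut -c1-190; python3 st.py
```

```text
x -0.04 -60:235 -52:193 -44:184 -36:173 -28:166 -20:127 -12:60 -4:- 4:- 12:- 20:- 28:- 36:- 44:- 52:- 60:- 68:- 76:617 84:621 92:624 100:630 108:634 116:633 124:634 132:633 140:629 148:624 1
x 0.0 -60:235 -52:191 -44:184 -36:174 -28:165 -20:114 -12:33 -4:69 4:78 12:75 20:147 28:- 36:- 44:- 52:- 60:- 68:- 76:- 84:- 92:617 100:617 108:615 116:602 124:602 132:603 140:602 148:602 15
x 0.04 -60:237 -52:194 -44:186 -36:174 -28:167 -20:113 -12:40 -4:72 4:76 12:77 20:- 28:152 36:159 44:- 52:- 60:- 68:- 76:- 84:- 92:- 100:- 108:597 116:597 124:590 132:586 140:583 148:581 156
t 21.38 world [ 0.56   -0.0026  0.2089] lab [ -0.8 140.5] f [ 0.7 -0.2  0.1] w 0.059 jaw 1.9
```

```bash
python3 -m handwheel '{"offset":[[0,-0.4,0],[0,-0.4,0],[0,-0.4,0],[0,-0.4,0],[0.1,-0.4,0],[0,-0.4,0],[0,-0.4,0],[0,-0.4,0],[0,0,0],[0,0,0]],"turn":[0,0,0,0,0,0,0,0,0,0],"hand":[-0.4,-0.4,-0.4,-0.4,-0.4,-0.4,-0.4,-0.4,-0.4,-0.4]}' >/dev/null; python3 -m handwheel '{"offset":[[0,0,0],[0,0,2],[0,1,6],[0,6,5],[0,6,5],[0,6,0],[0,6,0],[0,0,0]],"turn":[0,0,0,0,0,0,0,0],"hand":[-0.4,-0.4,-0.4,-0.4,-0.4,-0.4,-0.4,-0.4]}' >/dev/null; python3 prof.py topD | cut -c1-330; python3 st.py
```

```text
x -0.04 -60:222 -52:192 -44:183 -36:175 -28:165 -20:118 -12:97 -4:96 4:79 12:79 20:147 28:152 36:158 44:164 52:170 60:174 68:183 76:187 84:195 92:199 100:199 108:198 116:198 124:199 132:198 140:198 148:198 156:199 164:198 172:198 180:199 188:199 196:199 204:199 212:199 220:199 228:199 236:198 244:198 252:735
x 0.0 -60:233 -52:192 -44:184 -36:176 -28:165 -20:124 -12:97 -4:96 4:76 12:79 20:150 28:152 36:160 44:166 52:170 60:175 68:183 76:190 84:195 92:199 100:199 108:198 116:199 124:199 132:199 140:199 148:198 156:199 164:198 172:200 180:199 188:198 196:199 204:199 212:199 220:198 228:199 236:199 244:199 252:198
x 0.04 -60:237 -52:193 -44:185 -36:174 -28:166 -20:125 -12:97 -4:92 4:77 12:77 20:148 28:153 36:158 44:165 52:173 60:178 68:184 76:188 84:194 92:198 100:199 108:199 116:198 124:198 132:198 140:198 148:198 156:199 164:199 172:198 180:200 188:199 196:200 204:197 212:199 220:199 228:199 236:199 244:199 252:198
t 23.68 world [0.5599 0.1944 0.3688] lab [  6.1 337.4] f [ 0.  -0.9 -0.2] w 0.059 jaw 2.2
```

View pics/topD.png

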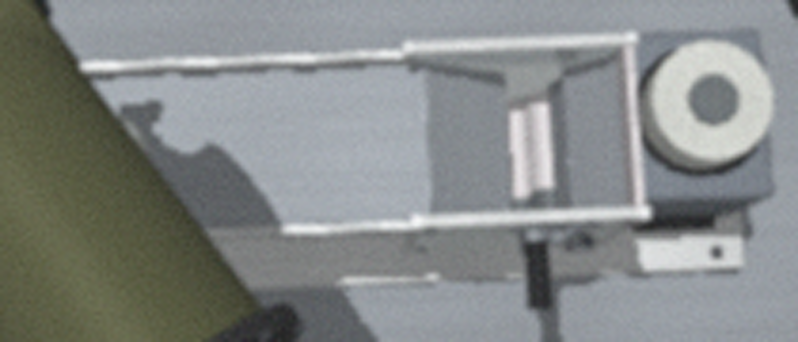

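```bash
python3 -m handwheel '{"offset":[[-4,4,2],[-4,4,2],[-4,4,0],[-4,4,0],[0,0,0]],"turn":[0,0,0,0,0],"hand":[-0.4,-0.4,-0.4,-0.4,-0.4]}' >/dev/null; python3 prof.py topE | cut -c1-100; python3 st.py
python3 - <<'E'
from h import *
c=grab("side");a=c['frame'][90:260,200:330,::-1];b=load("top")['frame'][150:260,140:370,::-1]
a=cv2.resize(a,None,fx=2.2,fy=2.2,interpolation=cv2.INTER_CUBIC);b=cv2.resize(b,None,fx=2.2,fy=2.2,interpolation=cv2.INTER_CUBIC)
o=np.zeros((max(a.shape[0],b.shape[0]),a.shape[1]+b.shape[1],3),np.uint8);o[:a.shape[0],:a.shape[1]]=a;o[:b.shape[0],a.shape[1]:]=b
cv2.imwrite('pics/fin.png',o)
E
```

```text
x -0.04 -60:227 -52:192 -44:185 -36:176 -28:166 -20:125 -12:99 -4:93 4:78 12:79 20:149 28:152 36:158
x 0.0 -60:229 -52:192 -44:184 -36:175 -28:166 -20:122 -12:97 -4:93 4:77 12:78 20:149 28:153 36:159 4
x 0.04 -60:234 -52:194 -44:184 -36:175 -28:165 -20:122 -12:97 -4:91 4:78 12:76 20:148 28:152 36:158 
t 24.35 world [0.4001 0.3516 0.4093] lab [-148.   500.2] f [ 1.1 -0.9 -1.2] w 0.060 jaw 2.0
```

View pics/fin.png

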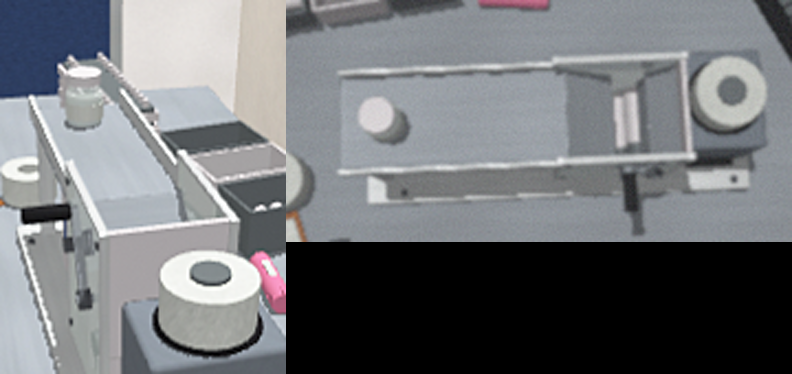

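The jar stands in place, the gate is open, the tubes lie still in the well and the arm is clear. Handing in.

```bash
python3 -c "
from bench import robot;print(robot.job_done())"
```

```text
the job is handed in; nothing more can be done
None
```

I handed the job in at about 24 s, with the gate open on its catch and all three tubes lying in the well; no verdict is reported back.

**Gate:** I pushed the knob over with closed fingers until I felt a hard rise at about 1.53 rad, with roughly 25 N peak at the wrist. I backed off about 13 mm along the arc. There the spring load vanished and the gate stayed open at about 1.4 rad, as later pictures also show. I did not feel the tongue snap itself. I inferred it from this fall-back, so the hard rise was the stop, below its 35 N limit. My first push at the knob was too high: the fingertips rode onto it with about 22 N, so I backed off and pushed again lower down.

**Tubes:** I pushed them as a row along the shelf with two spread fingers, and they dropped in one by one. One picture caught tube1 in mid-fall and looked like a jam, but the next reading showed it on the floor of the well.

**Last checks:**

| Item | Finding |
|---|---|
| Shelf | Empty except for the jar |
| Tubes | Two visible side by side in the well, tops at about 78 and 98 mm, level along x and unchanged between two looks; tube1 underneath |
| Jar | Standing where it was |
| Label roll and marker | Never approached; the last picture shows only part of the roll and not the marker |
| Arm | Clear of everything |

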